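# Open the child-resistant solvent can

### The job

Open the solvent can that stands in the wooden holder: press its black cap down hard against the spring, keep it pressed while you turn it anticlockwise (seen from above) until you feel it come gently against its stop, about a fifth of a turn, then lift it off. Never press, twist or pull by main force: the can's thin neck is easily spoilt. Then set the cap down right way up with its whole rim on the loose brown board; do not let it drop.

Things in the scene. Friction and masses are not known exactly. Their poses are not given: they have to be found in the camera images.
- can: Grey tinplate solvent can, 100 x 66 mm, top face 100 mm above the bench, in a plywood holder (160 x 120 mm) screwed to the bench: it cannot move. Origin on the bench straight below the neck's axis; z up; x along the can's long side. More than 50 N between cap and can (pressing, twisting against a tooth or stop, pulling while locked) spoils its neck.
- neck (a point): Centre of the steel neck's bayonet flange, on its top, 128 mm above the bench. A spring valve (about 0.7 N/mm) in the neck holds the cap up in its notches. The cap must go down 3 to 12 mm to unlock, unlike each time, and meets a hard rim 2 mm further; unlocking takes 7 to 17 N, unknown. A push of 20 to 24 N, kept up all through the turn, always does.
- cap: Black plastic cap, 63 mm diameter, ribbed skirt, 30.5 mm high to its flat top, on which stands the grip wing, a bar 46 mm long (along x), 14 mm wide, 25 mm tall. About 60 g. Origin: centre of the skirt's lower edge; z up through the wing. Locked on the can, its origin is 117.5 mm above the bench and its x axis is parallel to the can's x.
- cap_wing (a point): Point on the cap's axis at the foot of the wing, on the flat top, 30.5 mm above the cap's origin; axes as the cap's. Pressed down, the cap turns anticlockwise (from above) only, past the locking tooth at 15 to 35 degrees, to a stiff stop (10 Nm/rad) at 57 to 82 degrees from locked, unlike each time. It lifts free at the stop or up to 6 degrees short of it.
- board: Loose flat brown board, 170 mm (its x) by 290 mm (its y), 19 mm thick, lying on the bench. Origin: centre of its underside.
Mind the look-alikes: they are no part of the job. Several things have the shape of the cap; the one meant has the colours described above.

How it is judged (in metres and radians):
On the way, in this order (a step that is already met when the one before it is completed fails the run):
1. the cap, still down on the neck, has been turned at least 40 degrees from its locked position (angle between the x axis of cap and the x axis of can, either way round above 0.7 rad and z of cap in the frame of can below 0.1205 m and horizontal distance between cap and can below 0.006 m), for 0.1 s.
2. the cap has been lifted clear of the neck (z of cap in the frame of can above 0.143 m), for 0.1 s.
At the end, for the whole second after the job is handed in: The cap is off the can and stands at rest, right way up (within 0.1 rad), with its whole rim on the brown board (its centre within 55 mm of the board's centre along x and 115 mm along y), the board lying flat on the bench (x of cap in the frame of board between -0.055 and 0.055 m and y of cap in the frame of board between -0.115 and 0.115 m and z of cap in the frame of board between 0.015 and 0.023 m and contact force between cap and board above 0.05 N and angle between cap's own z axis and vertical below 0.1 rad and angle between board's own z axis and vertical below 0.05 rad and height (world z) of cap below 0.03 m and linear speed of cap below 0.02 m/s); the robot touches nothing.
It fails at once if more than 50 N between the cap and the can (contact force between cap and can above 50 N).
It fails at once if the cap is let fall (faster than 0.5 m/s out of the fingers) (linear speed of cap above 0.5 m/s and contact force between the fingers and cap below 0.05 N).
It also fails if it takes over 64 s, if anything falls off the work surface, if the arm or the gripper's body presses on something with over 40 N, if the wrist force passes 120 N, or if a joint passes its speed limit or range.

### The arm

A 7-joint arm with a two-finger parallel gripper is mounted at the origin on a cart in front of the work surface, level with it; the furniture and walls round the work are solid. World frame = base frame: x ahead of the robot, y to its left, z up, the work surface at z = 0. Lengths are in m, angles in degrees, forces in N, time in s.
With the tool pointing down it reaches from about 0.35 to 0.775 m from the base axis. Payload 3.1 kg.
Tool frame: the origin (TCP) lies on the centre line of the jaws, within the pads' length; the fingertips stand 17 mm ahead of it and the grasp point (between the pads) lies 2 mm behind it (robot.tip_reach is the distance from the TCP to the fingertips, in m); z points along the fingers, y is the line along which they close (so a half turn about z gives the same grasp; the last joint's range is limited). The gripper opens to 85 mm and grips with 20 to 120 N. Pads are 22 mm wide; open, the fingers measure 114 mm over their backs; the gripper's body (76 mm by 85 mm) begins 54 mm behind the grasp point. The pads swing forward as they close: fully open they stand 13 mm farther back than shut.
Start: joints at [64.704, 17.813, 0.802, 86.603, -0.252, 75.585, -1.558], TCP at [0.214, -0.507, 0.248] pointing down, gripper open.
Joint ranges: [-154.91, 154.91], [-16.99, 109.72], [-72.82, 74.43], [7.12, 147.25], [-82.49, 262.49], [11.32, 116.49], [-174.64, 174.64]. Speed limits (degrees/s): [159.86, 159.86, 180, 180, 180, 180, 180].

### API

Orientations are given as [roll, pitch, yaw] about the fixed x, y, z axes, in that order (R = Rz(yaw) Ry(pitch) Rx(roll)).
In Python, from station import robot, fingers, vision, workorder, recognise gives the robot as it stands. Calls block until the motion is done:
- robot.move_to(position, orientation): joint-space move of the TCP to a pose.
- robot.line_to(position, orientation=None, velocity=0.15, f_stop=None): straight line of the TCP; orientation=None keeps the orientation; velocity is the mean speed in m/s. With f_stop (N) it stops when the force on the tool has changed by that much, and returns True; else False.
- robot.move_j(angles): joint-space move.
- fingers.gripper_to(opening, force=None): opening from 0.0 (shut) to 1.0 (fully open); force is the grip in N (None keeps the last); returns when the fingers have stopped.
- robot.pause(seconds).
- robot.inverse_kinematics(position, orientation): joint angles nearest the present ones, or None.
- vision.grab_frame(name): name is "side" or "top" or "wrist"; returns the picture (384x512x3 uint8, red, green, blue); there is no depth.
- vision.calibration(name): a dict with "mtx" (3x3 intrinsics, pixels), "extrinsics" (4x4, takes a point from world to camera coordinates); the wrist camera has in their place "T_tool_cam" (4x4, takes a point from camera to tool coordinates, whose origin is the TCP and whose axes are the flange's). Camera axes: x right, y up, looking along -z (the intrinsics and any distortion apply to the point x, -y, -z); pixel columns grow to the right and rows downward; lengths in m; the calibration is good to about 2 mm. A picture is of the moment at which its call begins: read the wrist's pose just before it. calibration takes no time and is no camera call.
A pose or a line that the arm cannot do raises robot.PlanningError and nothing moves.
- workorder.close_job(): hands the job in; it is judged then, once.
Trained networks look in the newest picture that a camera, given by its name, has taken for a name from the list of things; names that differ only in an ending like _2 or _b are one class to them, and where a whole thing is asked for, a point or a joint stands for the part that bears it (a point fixed in the world has none). Each returns a list of dicts, best first, with "p" (0 to 1); they miss things now and then, are a little off and sometimes report something else, mostly with a low value. They report only what shows in the picture. A call takes as long as a camera call. They do not tell look-alikes from the thing itself.
- recognise(label, camera): "rect" ([centre column, centre row, width, height] in pixels, round what is visible of it).
Readings, each from a call of its own:
- robot.current_time_s(): time.
- robot.current_joint_positions(): joint angles.
- robot.current_dq(): joint speeds.
- robot.current_joint_torque(): joint torques, N m.
- robot.current_tool_pos(): TCP position.
- robot.current_eef_rot(): TCP orientation.
- robot.current_contact_force(): force on the tool from outside, world axes, zero at the start.
- robot.current_torque(): the same for the moment, N m.
- robot.current_finger_gap(): opening from 0.0 (shut) to 1.0 (fully open).
- robot.current_gripper_force(): force on a finger pad.
Only numpy, scipy, OpenCV 4.12 (cv2) and the standard library are available. Lean on these libraries where they do the work, as an engineer would, in place of code of your own. Each camera call takes 0.05 s, during which the arm holds its last target. There are 200 camera calls.

## Working session

There is one attempt and no reset: what is moved stays moved. The work goes in short steps, each a Python script; the robot and the scene stay as the last script left them, time stands still between calls to the robot, and variables do not carry over. Pictures are saved under pics/ and viewed, at most 10 in all, crops included, and the job is handed in when it is done.

```bash
ls; mkdir -p pics
python3 - <<'E'
from station import robot, fingers, vision, workorder, recognise
import cv2, numpy as np
a=vision.grab_frame("top")
for l in ["can","cap","board"]:
    print("top",l,recognise(l,"top"))
b=vision.grab_frame("side")
for l in ["can","cap","board"]:
    print("side",l,recognise(l,"side"))
cv2.imwrite("pics/top.png",a[...,::-1]); cv2.imwrite("pics/side.png",b[...,::-1])
for c in ["top","side"]: print(vision.calibration(c))
print(robot.current_time_s(),robot.current_eef_rot(),robot.current_contact_force())
E
```

```text
pics
top can [{'rect': [364.0, 220.2, 63.8, 80.7], 'p': 0.8}]
top cap [{'rect': [379.7, 214.4, 37.4, 36.9], 'p': 0.89}, {'rect': [300.0, 207.1, 29.3, 28.9], 'p': 0.88}]
top board [{'rect': [194.6, 212.6, 143.6, 92.1], 'p': 0.56}]
side can [{'rect': [273.6, 185.6, 60.9, 47.0], 'p': 0.84}]
side cap [{'rect': [276.4, 150.9, 25.4, 27.1], 'p': 0.98}, {'rect': [268.2, 217.4, 25.7, 34.1], 'p': 0.73}]
side board [{'rect': [283.3, 290.2, 114.0, 113.7], 'p': 0.82}]
{'mtx': array([[445.73753545,   0.        , 258.64833737],
       [  0.        , 445.73753545, 196.75383776],
       [  0.        ,   0.        ,   1.        ]]), 'extrinsics': array([[ 0.01844496, -0.99975331, -0.01237365, -0.03328239],
       [ 0.99278084,  0.01684654,  0.11875352, -0.53583684],
       [-0.11851578, -0.01447472,  0.99284666, -0.91587029],
       [ 0.        ,  0.        ,  0.        ,  1.        ]])}
{'mtx': array([[404.60894585,   0.        , 256.26679604],
       [  0.        , 404.60894585, 193.16296158],
       [  0.        ,   0.        ,   1.        ]]), 'extrinsics': array([[-0.99990507, -0.00985615,  0.00962847,  0.53798169],
       [ 0.01288082, -0.42052303,  0.90719043, -0.13229798],
       [-0.00489241,  0.90722833,  0.42061006, -0.87788709],
       [ 0.        ,  0.        ,  0.        ,  1.        ]])}
0.4 [-1.79981557e+02  6.36527819e-04  2.29111303e+01] [ 0.01851416 -0.31575462  0.29208666]
```

View pics/top.png

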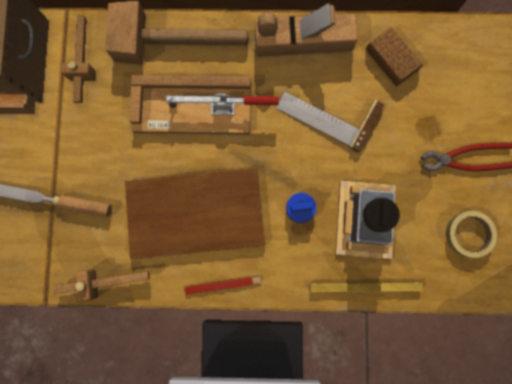

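View pics/side.png

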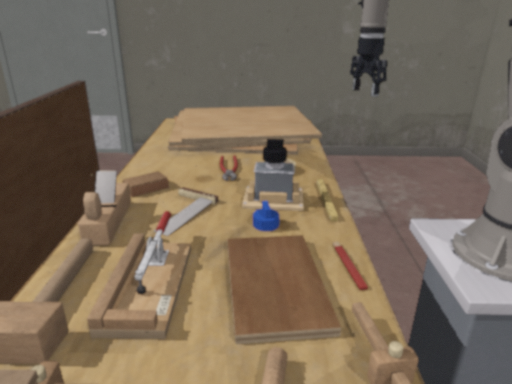

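The black cap stands on the can, at about (380,214) in top and (276,151) in side. A blue look-alike stands on the bench at (300,207) in top and (268,217) in side. The black one matches the description and the can carries it. The brown board has top-view corners at about (125,181), (259,168), (265,246) and (131,259). Next I compute positions and take an overhead wrist view.

```bash
cat > h.py <<'E'
from station import robot, fingers, vision, workorder, recognise
import cv2, numpy as np
from scipy.spatial.transform import Rotation as R
def extr(name):
    c=vision.calibration(name); K=c["mtx"]
    if name=="wrist":
        T=np.eye(4);T[:3,:3]=R.from_euler('xyz',robot.current_eef_rot(),degrees=True).as_matrix();T[:3,3]=robot.current_tool_pos()
        return K,np.linalg.inv(T@c["T_tool_cam"])
    return K,c["extrinsics"]
def ray(K,E,px,z):
    d=np.linalg.inv(K)@[px[0],px[1],1]; d=np.array([d[0],-d[1],-d[2]])
    o=-E[:3,:3].T@E[:3,3]; d=E[:3,:3].T@d
    return o+d*(z-o[2])/d[2]
def proj(K,E,p):
    q=E[:3,:3]@p+E[:3,3]; u=K@[q[0],-q[1],-q[2]]; return u[:2]/u[2]
E
python3 - <<'E'
from h import *
K,E=extr("top")
for z in (.148,.16,.173): print(ray(K,E,(379.7,214.4),z))
for p in [(125,181),(259,168),(265,246),(131,259)]: print(ray(K,E,p,.019))
K2,E2=extr("side")
d=ray(K2,E2,(276.4,150.9),.145); print("side",d)
c=ray(K,E,(379.7,214.4),.15)
p=[c[0],c[1],.33]
for y in (0,90,-90,180):
    q=robot.inverse_kinematics(p,[180,0,y]); print(y,q)
print(vision.calibration("wrist"), robot.tip_reach)
E
```

```text
[ 0.49341878 -0.24979622  0.148     ]
[ 0.49240903 -0.24670661  0.16      ]
[ 0.49131514 -0.24335953  0.173     ]
[0.56739022 0.26729151 0.019     ]
[ 0.60074399 -0.02320611  0.019     ]
[ 0.43265569 -0.03905157  0.019     ]
[0.39995366 0.24539247 0.019     ]
side [ 0.48998817 -0.24564906  0.145     ]
0 [ 32.22338405  17.00004114  -9.79541323  76.56370227   2.8559682
  86.67421665 -67.31760257]
90 [ 40.60444292  17.96624564 -21.49052174  76.2109006    6.49724475
  87.01847419  19.73306278]
-90 [  24.07398044   16.5721227     1.31554114   76.91132317   -0.37588389
   86.52075743 -154.64229449]
180 [ 48.14583435  19.43235031 -32.50636074  75.90396143  10.30852511
  87.56714506 106.70069479]
{'mtx': array([[267.70786845,   0.        , 256.15682127],
       [  0.        , 267.70786845, 194.8114688 ],
       [  0.        ,   0.        ,   1.        ]]), 'T_tool_cam': array([[-1.19666444e-03,  9.64656089e-01,  2.63509389e-01,
         6.54883354e-02],
       [ 9.99999163e-01,  1.28406695e-03, -1.59461333e-04,
        -2.43191201e-04],
       [-4.92189043e-04,  2.63508978e-01, -9.64656818e-01,
        -1.26346820e-01],
       [ 0.00000000e+00,  0.00000000e+00,  0.00000000e+00,
         1.00000000e+00]])} 0.017
```

Run:
```python
from h import *
robot.move_to([.48,-.247,.30],[180,0,0])
K,E=extr("wrist"); a=vision.grab_frame("wrist")
np.savez("w1.npz",K=K,E=E,a=a)
r=recognise("cap","wrist"); print(r, recognise("can","wrist"),robot.current_time_s(),robot.current_contact_force(),robot.current_torque())
u=proj(K,E,np.array([.492,-.247,.148])); print(u)
x,y=int(u[0]),int(u[1]); x0,y0=max(0,x-100),max(0,y-75)
cv2.imwrite("pics/w1.png",cv2.resize(a[y0:y0+150,x0:x0+200],None,fx=4,fy=4,interpolation=cv2.INTER_CUBIC)[...,::-1]); print(x0,y0)
```

```text
[{'rect': [166.6, 142.4, 46.7, 44.9], 'p': 0.63}] [{'rect': [262.4, 153.9, 84.1, 109.3], 'p': 0.94}] 1.95 [ 0.37665562 -0.46001673 -0.1009911 ] [-0.0436017  -0.02788077  0.03875211]
[254.15271913 173.31771229]
154 98
```

View pics/w1.png

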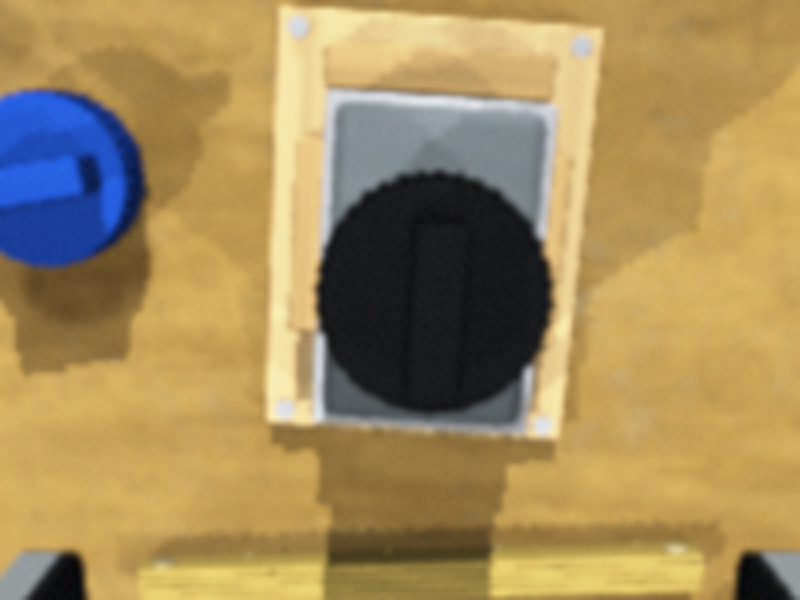

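The crop shows the black cap on the grey can, centred at about crop (435,291), which is pixel (262.8,170.8). Its wing runs nearly vertically in the image. The blue look-alike is at the left.

Run:
```python
from h import *
d=np.load("w1.npz");K,E=d["K"],d["E"]
f=lambda x,y,z: ray(K,E,(154+(x+.5)/4-.5,98+(y+.5)/4-.5),z)
print("disc",f(435,291,.148))
w=[f(*p,.173) for p in [(415,220),(472,222),(462,408),(405,408)]]
print(np.array(w),np.mean(w,0))
v=w[0]+w[1]-w[2]-w[3]; print("wing yaw",np.degrees(np.arctan2(v[1],v[0])))
c=np.array([f(*p,.1) for p in [(330,92),(557,100),(525,425),(316,420)]]); v=c[0]+c[1]-c[2]-c[3]
print(c, "can yaw",np.degrees(np.arctan2(v[1],v[0])))
h=np.array([f(*p,.0) for p in [(298,26),(581,47),(543,425),(285,408)]]); v=h[0]+h[1]-h[2]-h[3]
print("screws yaw",np.degrees(np.arctan2(v[1],v[0])))
# top cam disc: dark pixels -> enclosing circle
a=vision.grab_frame("top");m=(a.max(2)<60).astype(np.uint8);m[:, :355]=0;m[:,405:]=0;m[:190]=0;m[240:]=0
ct=max(cv2.findContours(m,0,2)[0],key=cv2.contourArea);(c0,r)=cv2.minEnclosingCircle(ct);print(c0,r)
Kt,Et=extr("top");print(ray(Kt,Et,c0,.148))
```

```text
disc [ 0.49510259 -0.25565671  0.148     ]
[[ 0.51644959 -0.25030971  0.173     ]
 [ 0.51593088 -0.26370476  0.173     ]
 [ 0.47038916 -0.26176977  0.173     ]
 [ 0.47044688 -0.24773325  0.173     ]] [ 0.49330413 -0.25587937  0.173     ]
wing yaw -2.821337760073907
[[ 0.54572635 -0.22587043  0.1       ]
 [ 0.54321413 -0.29255885  0.1       ]
 [ 0.44322659 -0.28561511  0.1       ]
 [ 0.44516714 -0.21905707  0.1       ]] can yaw -3.9242278579259606
screws yaw -3.8389263290663314
(384.5, 212.0) 23.436182022094727
[ 0.49802337 -0.2587023   0.148     ]
```

Run:
```python
from h import *
C=[.4942,-.2557]; o=[180,0,-3.5]
fingers.gripper_to(.5,force=20)
robot.move_to(C+[.23],o)
print(robot.line_to(C+[.168],velocity=.08,f_stop=6), robot.current_tool_pos())
f0=robot.current_contact_force();t0=robot.current_torque();print(f0,t0)
fingers.gripper_to(0,force=20)
print(robot.current_contact_force()-f0,robot.current_torque()-t0,robot.current_finger_gap(),robot.current_gripper_force(),robot.current_tool_pos(),robot.current_eef_rot(),robot.current_time_s())
np.savez("f0.npz",f=f0,t=t0)
```

```text
False [ 0.49470273 -0.25590445  0.16863958]
[-0.22253572 -0.5246201  -0.67293442] [-0.02578979  0.02792    -0.00966612]
[0.14380553 1.63457514 3.76006343] [ 0.1386162   0.01407565 -0.03256988] 0.15639189899501413 24.732676148414612 [ 0.49462256 -0.25563617  0.16869586] [ 1.79987002e+02 -6.58186882e-02 -3.48671745e+00] 4.1667
```

Run:
```python
from h import *
d=np.load("f0.npz");f0,t0=d["f"],d["t"]
fingers.gripper_to(0,force=90)
S=lambda: print(np.round(robot.current_contact_force()-f0,2),np.round(robot.current_torque()-t0,3),np.round(robot.current_tool_pos(),4),round(robot.current_time_s(),2))
S()
p=robot.current_tool_pos()
p=[.4945,-.2557,.168]
for i in range(16):
    fz=(robot.current_contact_force()-f0)[2]
    if fz>19.5: break
    p[2]-= .0015 if fz<12 else .0007
    robot.line_to(p,velocity=.01); S()
print(p)
```

```text
[0.05 1.29 6.28] [ 0.231  0.194 -0.014] [ 0.4946 -0.2557  0.1689] 4.38
[-1.4   1.9   7.91] [0.296 0.399 0.046] [ 0.4947 -0.2557  0.1676] 4.68
[-2.07  1.98  7.76] [0.383 0.445 0.013] [ 0.4947 -0.2557  0.1663] 4.98
[-0.53  1.29  9.02] [0.337 0.55  0.039] [ 0.4947 -0.2557  0.165 ] 5.28
[-2.21  2.38 10.07] [0.46  0.683 0.025] [ 0.4947 -0.2557  0.1637] 5.58
[-2.94  2.66 12.31] [0.417 0.676 0.055] [ 0.4947 -0.2557  0.1624] 5.88
[-3.24  2.32 11.58] [0.463 0.73  0.008] [ 0.4947 -0.2557  0.1618] 6.13
[-3.08  3.34 13.15] [0.493 0.787 0.065] [ 0.4947 -0.2557  0.1605] 6.43
[-3.16  2.53 13.24] [0.498 0.8   0.002] [ 0.4947 -0.2557  0.1599] 6.68
[-2.84  2.56 13.33] [0.514 0.871 0.072] [ 0.4948 -0.2557  0.1593] 6.93
[-4.07  3.06 15.72] [0.592 1.043 0.007] [ 0.4947 -0.2557  0.1591] 7.18
[-4.15  3.59 18.53] [0.727 1.311 0.01 ] [ 0.4948 -0.2557  0.1591] 7.43
[-6.24  4.11 21.1 ] [0.758 1.51  0.052] [ 0.4948 -0.2557  0.1591] 7.68
[0.4945, -0.2557, 0.15479999999999997]
```

```bash
cat > turn.py <<'E'
from h import *
import sys
d=np.load("f0.npz");f0,t0=d["f"],d["t"]
def go(yaw,z,n,step,tmax):
    for i in range(n):
        f=robot.current_contact_force()-f0; m=robot.current_torque()-t0; y=robot.current_eef_rot()[2]
        print(yaw,np.round(z,4),"act",round(y,1),np.round(f,1),np.round(m,2),np.round(robot.current_tool_pos(),4),round(robot.current_time_s(),2))
        if abs(m[2])>tmax or f[2]>30 or np.hypot(f[0],f[1])>16: print("STOP");break
        z-=np.clip((22-f[2])*.0002,-.0008,.0008); yaw+=step
        robot.line_to([.4945,-.2557,z],[180,0,yaw],velocity=.01)
    return yaw,z
E
python3 - <<'E'
from turn import *
print(go(-3.5,.1547,6,2,.35))
E
```

```text
-3.5 0.1547 act -3.5 [-6.2  4.1 21.1] [0.76 1.51 0.05] [ 0.4948 -0.2557  0.1591] 7.68
-1.5 0.1545 act -1.5 [-6.3  4.3 21.9] [0.8  1.46 0.02] [ 0.4951 -0.2559  0.1591] 7.93
0.5 0.1545 act 0.5 [-5.7  3.1 22.2] [0.73 1.28 0.05] [ 0.4954 -0.256   0.1591] 8.18
2.5 0.1546 act 2.5 [-4.3  3.6 20.3] [0.62 1.23 0.07] [ 0.4957 -0.2562  0.1591] 8.43
4.5 0.1542 act 4.5 [-4.6  3.5 21.6] [0.69 1.24 0.02] [ 0.4959 -0.2562  0.1591] 8.68
6.5 0.1541 act 6.5 [-5.3  4.1 21.6] [ 0.7   1.22 -0.06] [ 0.496  -0.256   0.1591] 8.93
(8.5, np.float64(0.15402834259730766))
```

Run:
```python
from turn import *
print(go(8.5,.15403,20,2,.3))
```

```text
8.5 0.154 act 8.5 [-5.   4.6 23.4] [ 0.76  1.31 -0.  ] [ 0.496  -0.2558  0.1591] 9.18
10.5 0.1543 act 10.5 [-4.3  4.  22.2] [0.78 1.16 0.01] [ 0.4961 -0.2557  0.1591] 9.43
12.5 0.1544 act 12.5 [-4.2  3.5 21.5] [0.81 1.17 0.04] [ 0.4961 -0.2555  0.1591] 9.68
14.5 0.1543 act 14.5 [-5.6  3.4 21.9] [0.84 1.24 0.02] [ 0.4961 -0.2554  0.1591] 9.93
16.5 0.1542 act 16.5 [-4.9  3.8 22.5] [ 0.88  1.14 -0.01] [ 0.4961 -0.2553  0.1591] 10.18
18.5 0.1543 act 18.5 [-4.9  4.4 21.7] [0.87 1.11 0.05] [ 0.4961 -0.2553  0.1591] 10.43
20.5 0.1543 act 20.5 [-5.6  4.  21.2] [0.86 1.21 0.01] [ 0.4962 -0.2553  0.1591] 10.68
22.5 0.1541 act 22.5 [-5.1  4.5 22.5] [0.86 1.22 0.  ] [ 0.4962 -0.2553  0.159 ] 10.93
24.5 0.1542 act 24.5 [-3.7  4.5 22. ] [ 0.94  1.13 -0.02] [ 0.4962 -0.2553  0.1591] 11.18
26.5 0.1542 act 26.5 [-5.1  5.1 22.4] [0.92 1.14 0.01] [ 0.4962 -0.2552  0.1591] 11.43
28.5 0.1543 act 28.5 [-4.8  4.3 21.9] [ 0.93  1.12 -0.03] [ 0.4962 -0.2551  0.1591] 11.68
30.5 0.1543 act 30.5 [-5.2  4.4 22.1] [ 0.95  1.23 -0.01] [ 0.4961 -0.2551  0.1591] 11.93
32.5 0.1543 act 32.5 [-4.7  4.5 21.9] [0.92 1.25 0.03] [ 0.496  -0.2551  0.1591] 12.18
34.5 0.1542 act 34.5 [-4.6  4.4 22.2] [0.98 1.28 0.09] [ 0.496  -0.2551  0.1591] 12.43
36.5 0.1543 act 36.5 [-5.2  4.8 23.3] [0.92 1.3  0.02] [ 0.496  -0.2551  0.1591] 12.68
38.5 0.1545 act 38.5 [-4.2  4.9 21.4] [0.88 1.06 0.05] [ 0.496  -0.2552  0.1591] 12.93
40.5 0.1544 act 40.5 [-5.7  4.  22.6] [ 0.9   1.25 -0.04] [ 0.496  -0.2552  0.1591] 13.18
42.5 0.1545 act 42.5 [-5.2  4.5 21.3] [0.84 1.18 0.04] [ 0.496  -0.2552  0.1591] 13.43
44.5 0.1544 act 44.5 [-4.7  4.3 20.8] [0.92 1.17 0.06] [ 0.496  -0.255   0.1591] 13.68
46.5 0.1542 act 46.5 [-5.8  4.8 24. ] [ 1.01  1.27 -0.02] [ 0.496  -0.2549  0.159 ] 13.93
(48.5, np.float64(0.1545675913485716))
```

Run:
```python
from turn import *
print(go(48.5,.1546,26,1.25,.2))
```

```text
48.5 0.1546 act 48.5 [-4.9  4.9 21.4] [ 0.97  1.19 -0.  ] [ 0.496  -0.2548  0.1591] 14.18
49.75 0.1545 act 49.8 [-4.4  5.1 22.7] [ 1.09  1.19 -0.07] [ 0.496  -0.2548  0.1591] 14.43
51.0 0.1546 act 51.0 [-5.6  4.8 21.8] [ 1.04  1.16 -0.04] [ 0.496  -0.2548  0.1591] 14.68
52.25 0.1546 act 52.3 [-5.1  4.8 20.6] [ 1.09  1.2  -0.  ] [ 0.4959 -0.2547  0.1591] 14.93
53.5 0.1543 act 53.5 [-5.8  6.2 22.9] [ 1.1   1.31 -0.07] [ 0.4959 -0.2547  0.1591] 15.18
54.75 0.1545 act 54.8 [-4.5  4.8 22.2] [ 1.03  1.25 -0.04] [ 0.4959 -0.2547  0.1591] 15.43
56.0 0.1545 act 56.0 [-4.7  4.3 21.8] [0.97 1.24 0.01] [ 0.4959 -0.2548  0.1591] 15.68
57.25 0.1545 act 57.3 [-5.4  4.8 23.2] [ 1.02  1.3  -0.07] [ 0.4959 -0.2548  0.1591] 15.93
58.5 0.1547 act 58.5 [-5.3  3.8 20.7] [ 1.    1.25 -0.05] [ 0.4959 -0.2548  0.1591] 16.18
59.75 0.1545 act 59.7 [-5.9  5.5 22.3] [ 1.1   1.32 -0.18] [ 0.4958 -0.2548  0.1591] 16.43
61.0 0.1545 act 61.0 [-5.1  5.4 22.1] [ 1.04  1.34 -0.27] [ 0.4956 -0.2548  0.1591] 16.68
STOP
(61.0, np.float64(0.1545249169558566))
```

Run:
```python
from turn import *
go(61.0,.1545,3,1.0,.5)
```

```text
61.0 0.1545 act 61.0 [-5.1  5.4 22.1] [ 1.04  1.34 -0.27] [ 0.4956 -0.2548  0.1591] 16.68
62.0 0.1545 act 62.0 [-6.1  3.8 23.1] [ 1.12  1.47 -0.28] [ 0.4955 -0.2547  0.1591] 16.93
63.0 0.1548 act 63.0 [-6.2  5.8 21.8] [ 1.2   1.56 -0.28] [ 0.4952 -0.2546  0.1591] 17.18
```

Run:
```python
from turn import *
print(robot.current_finger_gap(),robot.current_gripper_force())
go(63.0,.1548,3,1.0,.6)
print(robot.current_finger_gap(),robot.current_gripper_force())
K,E=extr("wrist"); a=vision.grab_frame("wrist"); cv2.imwrite("pics/w2.png",a[...,::-1])
```

```text
0.14304629206256747 92.20335245132446
63.0 0.1548 act 64.0 [-6.6  5.8 23.4] [ 1.23  1.61 -0.3 ] [ 0.495  -0.2546  0.1591] 17.43
64.0 0.1551 act 64.0 [-5.9  4.8 21.8] [ 1.19  1.5  -0.32] [ 0.495  -0.2545  0.1591] 17.68
65.0 0.155 act 64.9 [-5.4  6.1 21.6] [ 1.23  1.53 -0.45] [ 0.4949 -0.2545  0.1591] 17.93
0.14166255627522656 92.22023606300354
```

View pics/w2.png

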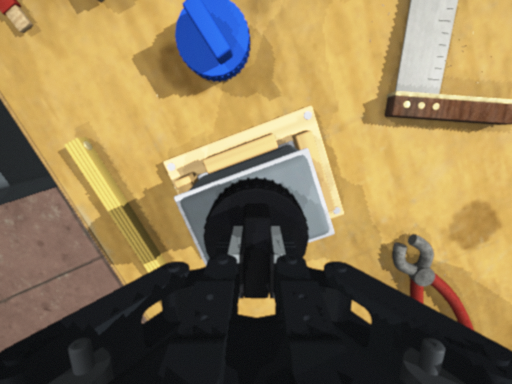

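The wrist picture shows the wing squarely between the pads and the cap still on the can. Torque is rising, so the cap is against its stop. I'll confirm that, then ease off and lift with force checks.

Run:
```python
from turn import *
go(66.0,.155,2,.7,.4)
def S(): 
    f=robot.current_contact_force()-f0
    print(np.round(f,1),np.round(robot.current_torque()-t0,2),np.round(robot.current_tool_pos(),4),round(robot.current_time_s(),2)); return f
yaw=robot.current_eef_rot()[2]-1.2
robot.line_to([.4947,-.2549,.1555],[180,0,yaw],velocity=.01); S()
for z in np.arange(.158,.1801,.002):
    robot.line_to([.4947,-.2549,z],[180,0,yaw],velocity=.02)
    if S()[2]<-7: print("stuck");break
```

```text
66.0 0.155 act 65.9 [-6.9  5.8 22.7] [ 1.25  1.63 -0.49] [ 0.4948 -0.2545  0.1591] 18.23
STOP
[-6.1  3.6 20.2] [ 0.93  1.48 -0.37] [ 0.4948 -0.2543  0.1591] 18.48
[-3.5  3.1 12.9] [ 0.67  0.93 -0.32] [ 0.4947 -0.2544  0.1601] 18.76
[-2.4  3.2 10.9] [ 0.6   0.71 -0.37] [ 0.4947 -0.2544  0.1615] 19.01
[-1.9  2.8  9.1] [ 0.58  0.69 -0.38] [ 0.4947 -0.2544  0.1632] 19.26
[-1.9  3.1  8.5] [ 0.6   0.57 -0.31] [ 0.4947 -0.2544  0.1648] 19.51
[-3.   3.   7.6] [ 0.61  0.53 -0.32] [ 0.4946 -0.2544  0.1665] 19.76
[-1.2  2.6  5. ] [ 0.62  0.39 -0.32] [ 0.4946 -0.2545  0.1682] 20.01
[-0.6  3.2  3.6] [ 0.65  0.27 -0.31] [ 0.4945 -0.2545  0.1699] 20.26
[-1.2  2.2  2. ] [ 0.66  0.19 -0.31] [ 0.4945 -0.2547  0.1718] 20.51
[-0.3  4.   0.5] [ 0.67  0.14 -0.32] [ 0.4944 -0.2548  0.1738] 20.76
[-0.3  2.3 -3.5] [ 0.54  0.06 -0.25] [ 0.4944 -0.255   0.1756] 21.01
[-0.4  0.2  0.5] [0.09 0.11 0.01] [ 0.4952 -0.256   0.179 ] 21.26
[-0.6  0.8  0.2] [0.08 0.01 0.01] [ 0.4952 -0.2554  0.1808] 21.51
```

Run:
```python
from turn import *
robot.line_to([.4952,-.2557,.25],velocity=.08)
b=vision.grab_frame("side"); print(recognise("cap","side"))
cv2.imwrite("pics/s2.png",cv2.resize(b[40:240,150:400],None,fx=3,fy=3)[...,::-1])
robot.line_to([.5,.1126,.25],[180,0,30],velocity=.12)
print(robot.current_tool_pos(),robot.current_finger_gap(),robot.current_contact_force()-f0,robot.current_time_s())
robot.line_to([.5,.1126,.10],velocity=.08)
b=vision.grab_frame("side");cv2.imwrite("pics/s3.png",cv2.resize(b[130:350,180:400],None,fx=2.7,fy=2.7)[...,::-1])
print(robot.current_time_s())
```

```text
[{'rect': [267.3, 217.6, 25.4, 27.9], 'p': 0.81}, {'rect': [276.8, 121.8, 24.8, 25.0], 'p': 0.75}]
[0.50009452 0.112167   0.24997273] 0.14402140715783282 [ 0.23712803 -0.04108754 -0.29698516] 25.85
27.925
```

View pics/s3.png

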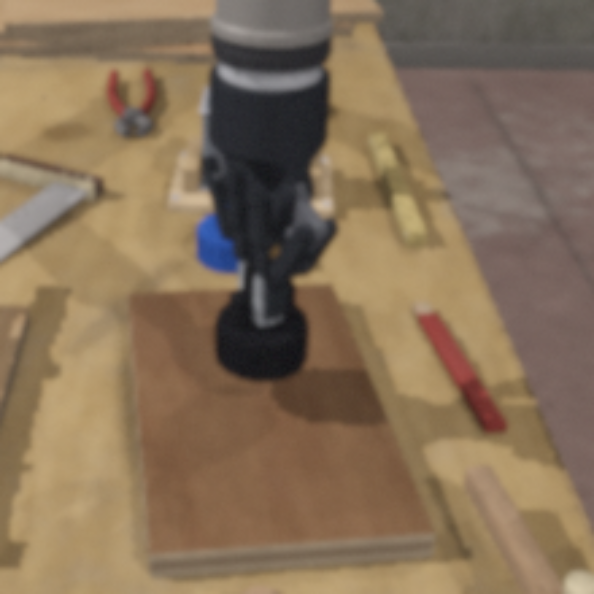

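The black cap is held upright at crop (262,340), above the middle of the board. Now I lower it until it touches and let go.

Run:
```python
from turn import *
p=[.5,.1126]
robot.line_to(p+[.080],velocity=.05)
print(robot.line_to(p+[.058],velocity=.01,f_stop=3),robot.current_tool_pos(),robot.current_contact_force()-f0,robot.current_torque()-t0)
fingers.gripper_to(.2,force=20); robot.pause(.2); fingers.gripper_to(.45); 
print(robot.current_finger_gap(),robot.current_time_s())
robot.line_to(p+[.2],velocity=.08); robot.pause(.3)
a=vision.grab_frame("top");c=recognise("cap","top");print(c)
K,E=extr("wrist");b=vision.grab_frame("wrist");cv2.imwrite("pics/end.png",b[...,::-1])
b=vision.grab_frame("side");cv2.imwrite("pics/end2.png",cv2.resize(b[130:350,180:400],None,fx=2.7,fy=2.7)[...,::-1])
K,E=extr("top")
for d in c: print(ray(K,E,d["rect"][:2],.05))
print(robot.current_time_s())
```

```text
True [0.49993112 0.1126139  0.07035984] [-0.24611814  0.83992754  4.75383225] [-0.05226095  0.0023898  -0.04862029]
0.44707109987217597 30.3667
[{'rect': [193.9, 213.5, 28.1, 32.2], 'p': 0.92}, {'rect': [300.1, 207.2, 31.4, 30.1], 'p': 0.73}]
[0.49681859 0.10990327 0.05      ]
[ 0.51377994 -0.11052097  0.05      ]
32.65
```

View pics/end2.png

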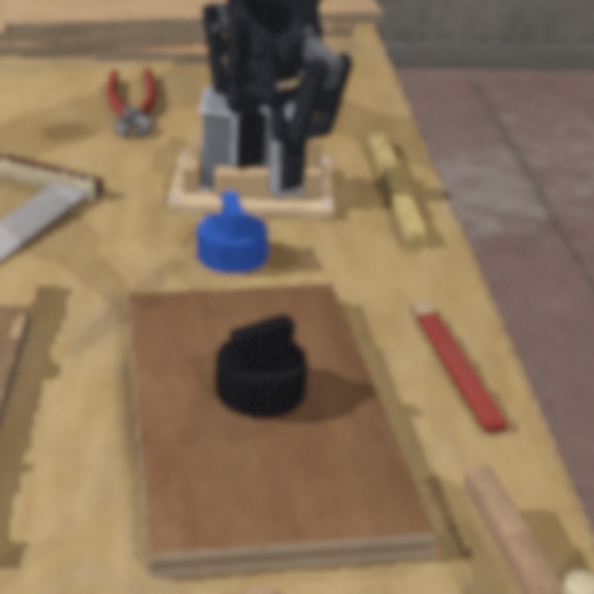

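The black cap stands upright on the board at crop (262,370), released, with the gripper clear above it. It touched down with the TCP at z = 0.0704, as expected.

```bash
python3 -c "
from station import workorder
print(workorder.close_job())"
```

```text
the job is handed in; nothing more can be done
None
```

The cap was pressed, turned to its stop and lifted off the can, and now stands upright near the middle of the brown board; I handed the job in at about 33 s, and no verdict came back.

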